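# Open the key box by its concealed catch

### The job

The grey key box on the desk has a concealed catch: one spot of the smooth black panel in its top is a flush push-button that looks just like the rest. Feel along the panel with closed fingertips, without leaning hard on it, find the spot that gives and press it in until the lid pops open. Then take the hand away, so that the button springs back and the lid stays open, and leave the other things on the desk where they are; nothing is to be picked up.

Things in the scene. Friction and masses are not known exactly. Their poses are not given: they have to be found in the camera images.
- key_box: flat grey key box, fixed to the desk: 220 mm (its x) by 284 mm (its y), flat top 60 mm above the desk. Origin: centre of its underside, on the desk. Its x points away from the robot towards the hinge (turned at most 0.3 rad), z up. The black panel is in the nearer half of the top, its centre at x = -63 mm; the grey lid (113 by 238 mm) in the farther half.
- panel_centre (a point): centre of the black panel's top face (66 mm along the box's x, 240 mm along its y, flush with the grey top); axes as the box's. Along y it is five equal places, each 48 mm long, centres at -96, -48, 0, 48, 96 mm from here. Four are rigid; one, alike to the eye and changing from start to start, is the button: a fingertip wholly within it can press it in.
- pad (a joint): how far the concealed button is pressed in, m: 0 is flush (start), 0.006 fully in, straight down. Its spring starts to give at about 2 N and takes about 7 N fully in; it springs back when let go. The catch lets the lid go at about 4 mm.
- lid (a joint): opening angle of the lid, rad: 0 shut (start), 1.0 fully open. It is hinged on the edge farthest from the robot; once the catch is released its spring swings it up and away from the panel to 1.0 within about two seconds and holds it there.
- stapler: small pink stapler, 65x91x35 mm, loose on the desk left of the box; origin at the centre of its underside. Leave it alone.
- loupe: black loupe, 35 mm across, 40 mm high, loose on the desk left of the box; origin at the centre of its underside. Leave it alone.
- eraser: blue and white eraser, 43x23x12 mm, loose on the desk in front of the box; origin at the centre of its underside. Leave it alone.
- knurl_knob: grey metal knob, 36 mm across, 22 mm high, loose on the desk in front of the box; origin at the centre of its underside. Leave it alone.

How it is judged (in metres and radians):
On the way, in this order (a step that is already met when the one before it is completed fails the run):
1. the concealed button is pressed in by more than 3 mm (value of joint pad above 0.003 m), for 0.02 s.
2. the lid has sprung open (more than 0.8 rad) (value of joint lid above 0.8 rad), for 0.1 s.
At the end, for the whole second after the job is handed in: The lid stands open by more than 0.8 rad, the button is back to within 1.5 mm of flush, and the stapler, loupe, eraser and knob are within 20 mm of where they stood (value of joint lid above 0.8 rad and value of joint pad below 0.0015 m and distance of each of stapler, loupe, eraser, knurl_knob from where it was at the start of the episode below 0.02 m); the robot touches nothing.
It fails at once if the arm or hand presses on something with more than 60 N (contact force between any of the arm, the fingers and anything else above 60 N).
It fails at once if the stapler, loupe, eraser or knob is moved by more than 20 mm (distance of any of stapler, loupe, eraser, knurl_knob from where it was at the start of the episode above 0.02 m).
It also fails if it takes over 53 s, if anything falls off the work surface, if the arm or the gripper's body presses on something with over 40 N, if the wrist force passes 120 N, or if a joint passes its speed limit or range.

### The arm

A 6-joint arm with a two-finger parallel gripper is mounted at the origin on a cart in front of the work surface, level with it; the furniture and walls round the work are solid. World frame = base frame: x ahead of the robot, y to its left, z up, the work surface at z = 0. Lengths are in m, angles in degrees, forces in N, time in s.
With the tool pointing down it reaches from about 0.3 to 0.75 m from the base axis. Payload 8.5 kg.
Tool frame: the origin (TCP) lies on the centre line of the jaws, within the pads' length; the fingertips stand 17 mm ahead of it and the grasp point (between the pads) lies 2 mm behind it (env.tip_extent is the distance from the TCP to the fingertips, in m); z points along the fingers, y is the direction in which the jaws open and shut (so a half turn about z gives the same grasp; the last joint's range is limited). The gripper opens to 85 mm and grips with 20 to 120 N. Pads are 22 mm wide; open, the fingers measure 114 mm over their backs; the gripper's body (76 mm by 85 mm) begins 54 mm behind the grasp point. The pads swing forward as they close: fully open they stand 13 mm farther back than shut.
Start: joints at [-89.341, 21.807, 74.336, -0, 83.858, -12.336], TCP at [0.124, -0.536, 0.248] pointing down, gripper open.
Joint ranges: [-178.18, 178.18], [-50.72, 133.34], [12.68, 142.11], [-81.47, 261.47], [9.98, 163.14], [-165.26, 165.26]. Speed limits (degrees/s): [136.94, 136.94, 180, 180, 180, 180].

### API

Orientations are given as a 3x3 rotation matrix whose columns are the frame's x, y, z axes.
In Python, from rig import telemetry, get_image, camera_params, close_job, env gives the robot as it stands.
- The arm moves only by the tool apply_moves, never from a script. Its argument "motion" is a list of rows, each an object of numbers: "tx", "ty", "tz": the shift along the tool's x, y, z in cm; "turn": the turn about the tool's z in degrees; "jaw": the gripper's target within -1 to 1 (fully open at 1, half-way at 0, shut at -1). In form: [{"tx": .., "ty": .., "tz": .., "turn": .., "jaw": ..}, ...]. A call has 1 to 5 rows; each row is the pose to reach, as a shift and turn from the pose measured when the call began, along the tool's axes at that moment; what a row does not reach only later rows make up. A row lasts 1/12 s, in which the tool goes at most 41.7 mm and 7.16 degrees, less where a joint would pass 70% of its speed; a pose out of reach is approached as far as the arm can. A call with a gripper value outside its range is refused whole. The fingers move at their own pace and stop on an object; "squeeze" is the grip in N (left out, the last holds). Time passes only in rows, so rows that repeat a pose let the fingers close. It gives the time, the measured TCP pose, the force and the opening at its end, in the units of the state.
- telemetry.observe(): the state, without advancing time (a new reading comes with each control period).
- get_image(name): name is "scene" or "top" or "wrist"; returns (picture, depth): 400x640x3 uint8, red, green, blue; 400x640 float32, m along the optical axis (not along the pixel's ray), 0 where there is no reading.
- camera_params(name): a dict with "fx", "fy", "cx", "cy" (pixels), "rvec" (rotation vector, rad) and "tvec" (3), from world to camera coordinates, as OpenCV has them. Camera axes: x right, y down, z forward; pixel columns grow to the right and rows downward; lengths in m; the calibration is good to about 2 mm. A picture is of the moment at which its call begins: read the wrist's pose just before it. camera_params takes no time and is no camera call; for the wrist camera it gives the pose at the moment of the call.
- close_job(): hands the job in, once; it reports no verdict.
The state is a dict: "time_s": time; "q": joint angles; "qvel": joint speeds; "joint_efforts": joint torques, N m; "position": TCP position; "tool_rot": TCP orientation; "ft_force": force on the tool from outside, world axes, zero at the start; "wrist_torque": the same for the moment, N m; "grip_width": finger opening in m.
Only numpy, scipy, OpenCV 4.12 (cv2) and the standard library are available. Lean on these libraries where they do the work, as an engineer would, in place of code of your own. Each camera call takes 0.05 s, during which the arm holds its last target. There are 200 camera calls.

## Working session

There is one attempt and no reset: what is moved stays moved. The work goes in short steps, Python scripts to look and compute and a tool call to move; the robot and the scene stay as the last step left them, time stands still between calls to the robot, and variables do not carry over. Pictures are saved under pics/ and viewed, about 8 in all and at most 12, crops included, and the job is handed in when it is done.

Besides the shell and the picture viewer there is one more tool, called after "Request:" in YAML: its name, and indented under it one key for each argument. apply_moves: Moves the arm, as the interface text tells. Its arguments: {"type":"object","properties":{"motion":{"type":"array"},"squeeze":{"type":"number"}},"required":["motion"]}

```bash
mkdir -p pics && cat > h.py <<'E'
import numpy as np, cv2
from rig import telemetry, get_image, camera_params, close_job, env
def ray(name,uv,z,p=None):
    p=p or camera_params(name); R=cv2.Rodrigues(np.array(p["rvec"],float))[0]; t=np.array(p["tvec"],float).ravel()
    c=-R.T@t; uv=np.atleast_2d(uv).astype(float)
    d=np.c_[(uv[:,0]-p["cx"])/p["fx"],(uv[:,1]-p["cy"])/p["fy"],np.ones(len(uv))]@R
    return c+d*((z-c[2])/d[:,2])[:,None]
E
python3 - <<'E'
from h import *
s=telemetry.observe(); print(s["time_s"],s["position"],s["tool_rot"],s["ft_force"],s["grip_width"],env.tip_extent)
im,d=get_image("top"); cv2.imwrite("pics/top1.png",im[...,::-1]); np.save("top.npy",im); np.save("topd.npy",d)
E
```

```text
0.0 [ 0.12367584 -0.53562679  0.2477003 ] [[ 9.74384224e-01  2.24889714e-01 -2.22317057e-06]
 [ 2.24889467e-01 -9.74383139e-01  1.49201181e-03]
 [ 3.33371888e-04 -1.45429273e-03 -9.99998887e-01]] [ 0.34517244  0.81904673 -0.63023236] 0.08546225225204969 0.017
```

View pics/top1.png

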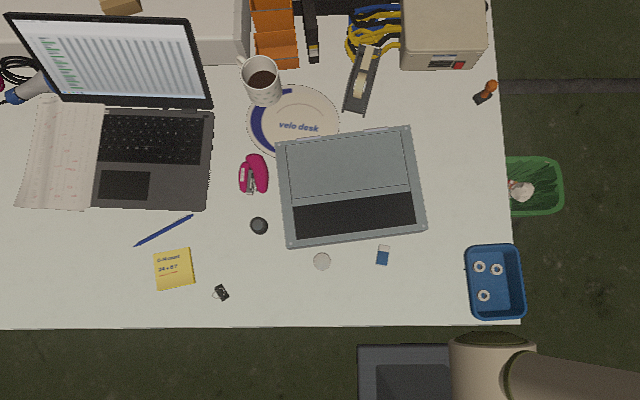

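The top view shows the box at about (275–427, 125–248), with the black panel at about (291–417, 185–238). The stapler (254,173), loupe (259,226), knob (322,261) and eraser (383,255) are clear of the panel.

```bash
python3 - <<'E'
from h import *
im=np.load("top.npy"); d=np.load("topd.npy")
m=(im.max(2)<60).astype(np.uint8); m[:175]=0;m[245:]=0;m[:,:282]=0;m[:,425:]=0
m=cv2.morphologyEx(m,cv2.MORPH_OPEN,np.ones((3,3),np.uint8))
c=max(cv2.findContours(m,0,2)[0],key=cv2.contourArea)[:,0]
P=ray("top",c,0.06)[:,:2]
(cx,cy),sz,a=cv2.minAreaRect((P*1000).astype(np.float32)); print(cx,cy,sz,a)
box=cv2.boxPoints(((cx,cy),sz,a)); print(box)
M=np.array([[cx,cy]])/1000
p=camera_params("top");R=cv2.Rodrigues(np.array(p["rvec"],float))[0];t=np.ravel(p["tvec"]);v,u=211,354
dd=d[v,u];print(R.T@(np.array([(u-p["cx"])/p["fx"]*dd,(v-p["cy"])/p["fy"]*dd,dd])-t), "height check")
E
```

```text
519.8101806640625 226.05166625976562 (65.99427032470703, 238.34608459472656) 6.933821201324463
[[472.66748  340.3696  ]
 [501.44128  103.766716]
 [566.9529   111.733734]
 [538.1791   348.3366  ]]
[0.52752319 0.22579836 0.06100498] height check
```

Request:
apply_moves:
  motion:
    - {"tx": 54.7,"ty": -55.8,"tz": 0,"turn": 0,"jaw": -1}
    - {"tx": 54.7,"ty": -55.8,"tz": 0,"turn": 0,"jaw": -1}
    - {"tx": 54.7,"ty": -55.8,"tz": 0,"turn": 0,"jaw": -1}
    - {"tx": 54.7,"ty": -55.8,"tz": 0,"turn": 0,"jaw": -1}
    - {"tx": 54.7,"ty": -55.8,"tz": 0,"turn": 0,"jaw": -1}

```text
time_s: 0.47
position: [0.2327, -0.3561, 0.248]
tool_rot: [[0.975, 0.224, -0.0], [0.224, -0.975, 0.002], [0.0, -0.002, -1.0]]
ft_force: [1.7, -0.4, -0.2]
grip_width: 0.0255
```

Request:
apply_moves:
  motion:
    - {"tx": 40.1,"ty": -40.8,"tz": 0,"turn": 6,"jaw": -1}
    - {"tx": 40.1,"ty": -40.8,"tz": 0,"turn": 6,"jaw": -1}
    - {"tx": 40.1,"ty": -40.8,"tz": 0,"turn": 6,"jaw": -1}
    - {"tx": 40.1,"ty": -40.8,"tz": 0,"turn": 6,"jaw": -1}
    - {"tx": 40.1,"ty": -40.8,"tz": 0,"turn": 6,"jaw": -1}

```text
time_s: 0.88
position: [0.3412, -0.1789, 0.2486]
tool_rot: [[0.993, 0.121, -0.0], [0.121, -0.993, 0.003], [-0.0, -0.003, -1.0]]
ft_force: [0.5, -0.9, -0.0]
grip_width: 0.0
```

Request:
apply_moves:
  motion:
    - {"tx": 22.7,"ty": -28.4,"tz": 0,"turn": 0,"jaw": -1}
    - {"tx": 22.7,"ty": -28.4,"tz": 0,"turn": 0,"jaw": -1}
    - {"tx": 22.7,"ty": -28.4,"tz": 0,"turn": 0,"jaw": -1}
    - {"tx": 22.7,"ty": -28.4,"tz": 5,"turn": 0,"jaw": -1}
    - {"tx": 22.7,"ty": -28.4,"tz": 10,"turn": 0,"jaw": -1}

```text
time_s: 1.3
position: [0.4489, -0.0051, 0.2241]
tool_rot: [[0.993, 0.121, 0.003], [0.121, -0.993, 0.002], [0.003, -0.001, -1.0]]
ft_force: [0.7, -0.3, 0.1]
grip_width: 0.0001
```

Request:
apply_moves:
  motion:
    - {"tx": 0,"ty": 0,"tz": 0,"turn": 0,"jaw": -1}

```text
time_s: 1.38
position: [0.4495, -0.0004, 0.2213]
tool_rot: [[0.992, 0.127, -0.001], [0.127, -0.992, 0.004], [-0.0, -0.004, -1.0]]
ft_force: [-1.7, -0.2, -0.7]
grip_width: 0.0001
```

Request:
apply_moves:
  motion:
    - {"tx": 9.8,"ty": -12,"tz": 3,"turn": 0,"jaw": -1}
    - {"tx": 9.8,"ty": -12,"tz": 6,"turn": 0,"jaw": -1}
    - {"tx": 9.8,"ty": -12,"tz": 10,"turn": 0,"jaw": -1}
    - {"tx": 9.8,"ty": -12,"tz": 10,"turn": 0,"jaw": -1}
    - {"tx": 9.8,"ty": -12,"tz": 10,"turn": 0,"jaw": -1}

```text
time_s: 1.8
position: [0.5314, 0.1333, 0.1191]
tool_rot: [[0.992, 0.128, -0.004], [0.128, -0.992, 0.004], [-0.003, -0.005, -1.0]]
ft_force: [0.2, 0.0, 0.7]
grip_width: -0.0002
```

```bash
python3 - <<'E'
from h import *
s=telemetry.observe(); print(s["time_s"],s["position"],s["tool_rot"],s["ft_force"])
a,d=get_image("scene"); b,d=get_image("wrist"); cv2.imwrite("pics/s2.png",cv2.resize(np.vstack([a,b])[...,::-1],(480,600)))
E
```

```text
1.8 [0.53138148 0.13325901 0.11905321] [[ 0.99182217  0.12757328 -0.00371988]
 [ 0.12758887 -0.9918178   0.00430571]
 [-0.00314015 -0.00474511 -0.99998381]] [0.19223656 0.00375047 0.6833961 ]
```

View pics/s2.png

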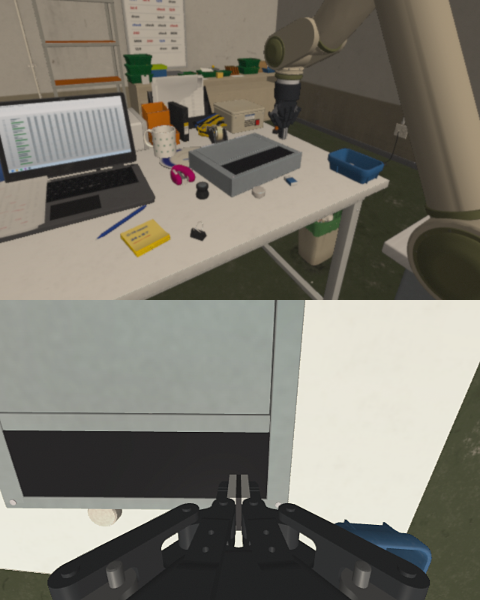

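The closed fingertips are over the right-hand end of the panel, wrist view about (238,480) in the lower half, as planned. Next I descend gently.

Request:
apply_moves:
  motion:
    - {"tx": 0,"ty": 0.2,"tz": 1.5,"turn": 0,"jaw": -1}
    - {"tx": 0,"ty": 0.2,"tz": 3,"turn": 0,"jaw": -1}
    - {"tx": 0,"ty": 0.2,"tz": 3.6,"turn": 0,"jaw": -1}
    - {"tx": 0,"ty": 0.2,"tz": 3.8,"turn": 0,"jaw": -1}
    - {"tx": 0,"ty": 0.2,"tz": 3.8,"turn": 0,"jaw": -1}

```text
time_s: 2.32
position: [0.5308, 0.1308, 0.0806]
tool_rot: [[0.992, 0.128, -0.007], [0.128, -0.992, 0.004], [-0.007, -0.005, -1.0]]
ft_force: [-0.4, -0.6, 0.4]
grip_width: 0.0001
```

Request:
apply_moves:
  motion:
    - {"tz": 0.1,"jaw": -1,"tx": 0,"ty": 0,"turn": 0}
    - {"tx": 0,"ty": 0,"turn": 0,"tz": 0.2,"jaw": -1}
    - {"tx": 0,"ty": 0,"turn": 0,"tz": 0.3,"jaw": -1}
    - {"tx": 0,"ty": 0,"turn": 0,"tz": 0.35,"jaw": -1}
    - {"tx": 0,"ty": 0,"turn": 0,"tz": 0.35,"jaw": -1}

```text
time_s: 2.73
position: [0.5308, 0.1308, 0.0772]
tool_rot: [[0.992, 0.128, -0.007], [0.128, -0.992, 0.004], [-0.006, -0.005, -1.0]]
ft_force: [0.3, -0.3, -0.1]
grip_width: -0.0002
```

Request:
apply_moves:
  motion:
    - {"tz": 0.05,"jaw": -1,"tx": 0,"ty": 0,"turn": 0}
    - {"tx": 0,"ty": 0,"turn": 0,"tz": 0.1,"jaw": -1}
    - {"tx": 0,"ty": 0,"turn": 0,"tz": 0.1,"jaw": -1}

```text
time_s: 2.98
position: [0.5308, 0.1308, 0.0763]
tool_rot: [[0.992, 0.129, -0.007], [0.129, -0.992, 0.004], [-0.006, -0.005, -1.0]]
ft_force: [-0.9, -0.5, 3.1]
grip_width: -0.0002
```

Request:
apply_moves:
  motion:
    - {"tz": 0.05,"jaw": -1,"tx": 0,"ty": 0,"turn": 0}
    - {"tx": 0,"ty": 0,"turn": 0,"tz": 0.08,"jaw": -1}
    - {"tx": 0,"ty": 0,"turn": 0,"tz": 0.08,"jaw": -1}

```text
time_s: 3.23
position: [0.5308, 0.1308, 0.0756]
tool_rot: [[0.992, 0.129, -0.007], [0.129, -0.992, 0.004], [-0.006, -0.005, -1.0]]
ft_force: [-2.1, -0.7, 3.2]
grip_width: 0.0
```

Request:
apply_moves:
  motion:
    - {"tz": 0.05,"jaw": -1,"tx": 0,"ty": 0,"turn": 0}
    - {"tx": 0,"ty": 0,"turn": 0,"tz": 0.1,"jaw": -1}
    - {"tx": 0,"ty": 0,"turn": 0,"tz": 0.1,"jaw": -1}

```text
time_s: 3.48
position: [0.5308, 0.1308, 0.0746]
tool_rot: [[0.992, 0.129, -0.007], [0.129, -0.992, 0.004], [-0.006, -0.005, -1.0]]
ft_force: [-1.5, 0.0, 4.1]
grip_width: -0.0004
```

It gives with about 0.8 N/mm, which matches the button's spring, so I press on.

Request:
apply_moves:
  motion:
    - {"tz": 0.1,"jaw": -1,"tx": 0,"ty": 0,"turn": 0}
    - {"tx": 0,"ty": 0,"turn": 0,"tz": 0.2,"jaw": -1}
    - {"tx": 0,"ty": 0,"turn": 0,"tz": 0.28,"jaw": -1}
    - {"tx": 0,"ty": 0,"turn": 0,"tz": 0.28,"jaw": -1}

```text
time_s: 3.82
position: [0.5308, 0.1308, 0.0718]
tool_rot: [[0.992, 0.129, -0.007], [0.129, -0.992, 0.004], [-0.006, -0.005, -1.0]]
ft_force: [-1.8, -0.2, 5.7]
grip_width: -0.0003
```

Request:
apply_moves:
  motion:
    - {"tz": 0.07,"jaw": -1,"tx": 0,"ty": 0,"turn": 0}
    - {"tx": 0,"ty": 0,"turn": 0,"tz": 0.07,"jaw": -1}
    - {"tx": 0,"ty": 0,"turn": 0,"tz": 0.07,"jaw": -1}

```text
time_s: 4.07
position: [0.5308, 0.1308, 0.0712]
tool_rot: [[0.992, 0.129, -0.006], [0.129, -0.992, 0.004], [-0.006, -0.005, -1.0]]
ft_force: [-1.5, -0.3, 6.6]
grip_width: -0.0006
```

```bash
python3 - <<'E'
from h import *
s=telemetry.observe(); print(s["time_s"],s["position"],s["ft_force"])
a,d=get_image("scene"); b,d=get_image("wrist"); cv2.imwrite("pics/s3.png",cv2.resize(np.vstack([a,b])[...,::-1],(480,600)))
E
```

```text
4.0667 [0.53077991 0.1308286  0.07120542] [-1.50577124 -0.27880362  6.59244423]
```

View pics/s3.png

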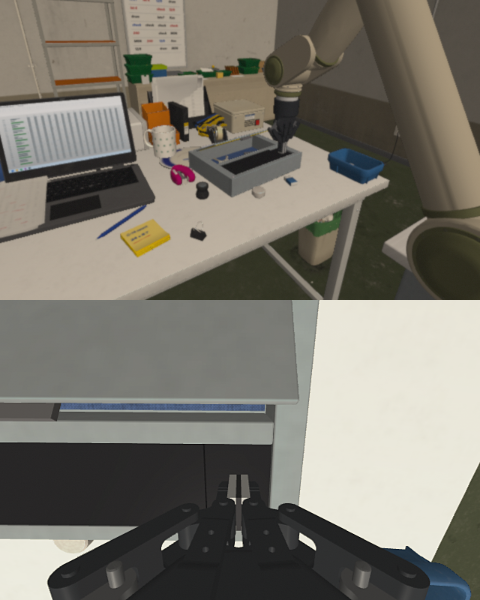

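The lid is rising: in the wrist view its edge is at row 400 and the box interior shows behind it. The pressed place at about (237,460) has sunk. Now I take the hand up and back.

Request:
apply_moves:
  motion:
    - {"tz": -1,"jaw": -1,"tx": 0,"ty": 0,"turn": 0}
    - {"tx": 0,"ty": 0,"turn": 0,"tz": -3,"jaw": -1}
    - {"tx": -3,"ty": 0,"turn": 0,"tz": -6,"jaw": -1}
    - {"tx": -6,"ty": 0,"turn": 0,"tz": -9,"jaw": -1}
    - {"tx": -9,"ty": 1,"turn": 0,"tz": -12,"jaw": -1}

```text
time_s: 4.58
position: [0.4442, 0.1105, 0.1903]
tool_rot: [[0.992, 0.13, -0.007], [0.13, -0.992, 0.005], [-0.007, -0.005, -1.0]]
ft_force: [0.2, -1.2, 0.3]
grip_width: 0.0002
```

Request:
apply_moves:
  motion:
    - {"tz": -3,"jaw": -1,"tx": -3,"ty": 4,"turn": 0}
    - {"tz": -3,"jaw": -1,"tx": -3,"ty": 8,"turn": 0}
    - {"tz": -3,"jaw": -1,"tx": -3,"ty": 12,"turn": 0}
    - {"tz": -3,"jaw": -1,"tx": -3,"ty": 15,"turn": 0}
    - {"tz": -3,"jaw": -1,"tx": -3,"ty": 15,"turn": 0}

```text
time_s: 5.0
position: [0.4351, -0.0478, 0.2203]
tool_rot: [[0.992, 0.124, -0.006], [0.124, -0.992, 0.002], [-0.005, -0.003, -1.0]]
ft_force: [0.1, 0.5, -0.3]
grip_width: -0.0
```

Request:
apply_moves:
  motion:
    - {"tz": 0,"jaw": -1,"tx": 0,"ty": 0,"turn": 0}
    - {"tz": 0,"jaw": -1,"tx": 0,"ty": 0,"turn": 0}
    - {"tz": 0,"jaw": -1,"tx": 0,"ty": 0,"turn": 0}
    - {"tz": 0,"jaw": -1,"tx": 0,"ty": 0,"turn": 0}
    - {"tz": 0,"jaw": -1,"tx": 0,"ty": 0,"turn": 0}

```text
time_s: 5.42
position: [0.435, -0.0468, 0.2203]
tool_rot: [[0.992, 0.126, -0.006], [0.126, -0.992, 0.003], [-0.005, -0.003, -1.0]]
ft_force: [-0.2, 0.6, 0.1]
grip_width: -0.0002
```

Request:
apply_moves:
  motion:
    - {"tz": 0,"jaw": -1,"tx": 0,"ty": 0,"turn": 0}
    - {"tz": 0,"jaw": -1,"tx": 0,"ty": 0,"turn": 0}
    - {"tz": 0,"jaw": -1,"tx": 0,"ty": 0,"turn": 0}
    - {"tz": 0,"jaw": -1,"tx": 0,"ty": 0,"turn": 0}
    - {"tz": 0,"jaw": -1,"tx": 0,"ty": 0,"turn": 0}

```text
time_s: 5.83
position: [0.435, -0.0467, 0.2203]
tool_rot: [[0.992, 0.126, -0.006], [0.126, -0.992, 0.003], [-0.005, -0.003, -1.0]]
ft_force: [0.4, 0.2, -0.1]
grip_width: -0.0
```

Request:
apply_moves:
  motion:
    - {"tz": 0,"jaw": -1,"tx": 0,"ty": 0,"turn": 0}
    - {"tz": 0,"jaw": -1,"tx": 0,"ty": 0,"turn": 0}
    - {"tz": 0,"jaw": -1,"tx": 0,"ty": 0,"turn": 0}
    - {"tz": 0,"jaw": -1,"tx": 0,"ty": 0,"turn": 0}
    - {"tz": 0,"jaw": -1,"tx": 0,"ty": 0,"turn": 0}

```text
time_s: 6.25
position: [0.435, -0.0467, 0.2203]
tool_rot: [[0.992, 0.126, -0.006], [0.126, -0.992, 0.003], [-0.005, -0.003, -1.0]]
ft_force: [0.1, -0.3, -0.2]
grip_width: 0.0001
```

```bash
python3 - <<'E'
from h import *
s=telemetry.observe(); print(s["time_s"],s["position"],s["ft_force"])
a,d=get_image("scene"); b,d=get_image("top"); cv2.imwrite("pics/s4.png",cv2.resize(np.vstack([a,b])[...,::-1],(480,600)))
# lid slope from depth, in the top view
p=camera_params("top");R=cv2.Rodrigues(np.array(p["rvec"],float))[0];t=np.ravel(p["tvec"])
u,v=np.meshgrid(range(640),range(400)); W=(np.stack([(u-p["cx"])/p["fx"]*d,(v-p["cy"])/p["fy"]*d,d],-1)-t)@R
c=np.array([.5198,.2261]);e=np.array([.9927,.1207])
L=(W[...,:2]-c); bx=L@e+-.063; by=L@np.array([-.1207,.9927])
m=(abs(by)<.09)&(bx>-.03)&(bx<.12)&(W[...,2]>.075)&(W[...,2]<.2)
print(m.sum()); 
if m.sum()>20: print("lid angle",np.arctan(-np.polyfit(bx[m],W[m][:,2],1)[0]), W[m][:,2].max())
k=(abs(by)<.11)&(abs(bx+.063)<.025)
for y in (-96,-48,0,48,96):
    q=k&(abs(by-y/1000)<.018); print(y,q.sum(),np.median(W[q][:,2]) if q.any() else None)
E
```

```text
6.25 [ 0.43497609 -0.04673414  0.22030551] [ 0.12264229 -0.31574956 -0.19331264]
1511
lid angle 0.9584317231513574 0.1575131123658838
-96 394 0.05983121813782625
-48 449 0.05984574499997051
0 450 0.05988600578764787
48 450 0.059787349145754884
96 402 0.059907062981060646
```

View pics/s4.png

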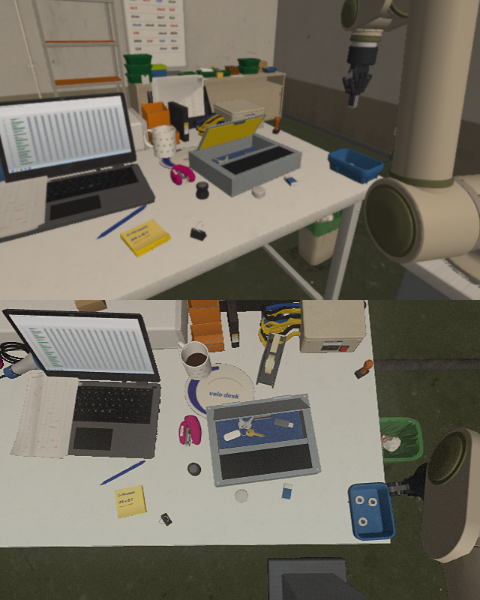

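The lid stands open and the panel is flush along its whole length. The stapler, loupe, knob and eraser look unmoved, and the hand is in free air, so I hand it in.

```bash
python3 -c "
from h import *
print(close_job())"
```

```text
the job is handed in; nothing more can be done
None
```

The button was the rightmost of the five places (y = -96 mm), the first one I tried. I felt it with closed fingertips: it gave at about 3 N, and I pressed it in to about 5 mm, where the force was 6.6 N. The lid sprang open, I took the hand up and away, and I handed the job in after 6.25 s plus a few camera calls.

- **Lid:** the depth image puts it at about 0.96 rad open.
- **Button:** all five places on the panel measured 60 mm high, so it is back flush.
- **Other things:** the stapler, loupe, eraser and knob look unmoved in the last picture; I compared them by eye and did not measure them.
- **Hand:** the wrist force is about zero and nothing is being touched.

No check failed or disagreed.

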